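# Mirror the nail-polish row into the organizer

## Task

Move the four nail-polish bottles from the lilac swatch tray into the four front slots of the clear organizer, one to a slot, in reverse order: the bottle at the left end of the tray goes into the slot at the right end of the organizer, the next one to its neighbour, and so on to the other end. They are glass, so keep them upright and set each one down on the slot's floor without dropping it.

Things in the scene. Friction and masses are not known exactly. Their poses are not given: they have to be found in the camera images.
- red_center (a point): red nail-polish bottle, loose, about 60 g, 83 mm tall: round red body 31 mm across up to 40 mm above its foot, white collar 20 mm across up to 46 mm, then a straight round red cap 16 mm across from 46 to 83 mm, to be gripped. This point: on its axis, half-way up (41.5 mm above its foot); z points up along it.
- yellow_center (a point): yellow nail-polish bottle, loose, about 60 g, 83 mm tall: round yellow body 31 mm across up to 40 mm above its foot, white collar 20 mm across up to 46 mm, then a straight round yellow cap 16 mm across from 46 to 83 mm, to be gripped. This point: on its axis, half-way up (41.5 mm above its foot); z points up along it.
- green_center (a point): green nail-polish bottle, loose, about 60 g, 83 mm tall: round green body 31 mm across up to 40 mm above its foot, white collar 20 mm across up to 46 mm, then a straight round green cap 16 mm across from 46 to 83 mm, to be gripped. This point: on its axis, half-way up (41.5 mm above its foot); z points up along it.
- blue_center (a point): blue nail-polish bottle, loose, about 60 g, 83 mm tall: round blue body 31 mm across up to 40 mm above its foot, white collar 20 mm across up to 46 mm, then a straight round blue cap 16 mm across from 46 to 83 mm, to be gripped. This point: on its axis, half-way up (41.5 mm above its foot); z points up along it.
- red_tile: flat red colour swatch tile fixed to the tray, 90 (x) by 44 (y) by 3 mm thick; the red bottle starts on its middle, to within 4 mm, so the tile keeps showing where that bottle stood. Origin: centre of its underside, 3 mm below the face; axes parallel to the tray's.
- yellow_tile: flat yellow colour swatch tile fixed to the tray, 90 (x) by 44 (y) by 3 mm thick; the yellow bottle starts on its middle, to within 4 mm, so the tile keeps showing where that bottle stood. Origin: centre of its underside, 3 mm below the face; axes parallel to the tray's.
- green_tile: flat green colour swatch tile fixed to the tray, 90 (x) by 44 (y) by 3 mm thick; the green bottle starts on its middle, to within 4 mm, so the tile keeps showing where that bottle stood. Origin: centre of its underside, 3 mm below the face; axes parallel to the tray's.
- blue_tile: flat blue colour swatch tile fixed to the tray, 90 (x) by 44 (y) by 3 mm thick; the blue bottle starts on its middle, to within 4 mm, so the tile keeps showing where that bottle stood. Origin: centre of its underside, 3 mm below the face; axes parallel to the tray's.
- tray: lilac tray, fixed, 160 (x) by 228 (y) by 8 mm, left or right of the organizer. The tiles form a row along its y, at x = -30, y = 78, 26, -26, -78 mm in its frame. Origin: centre of its underside, on the dresser top; x away from the robot, y to the robot's left, turned by up to 0.3 rad. A pink nail buffer 18 mm high lies on its far strip.
- organizer: clear organizer, white floor, fixed, 106 (x) by 212 mm (y). Near side: four open slots 48 mm square inside, centres at x = -27, y = 78, 26, -26, -78 mm in its frame; floor 5 mm up, 4 mm walls to 22 mm (28 mm behind the slots and round the rear compartment, which holds low cases). Origin: centre of its underside, on the dresser top; x away from the robot, y to the robot's left, turned by up to 0.3 rad.
There are look-alikes about, which are no part of the job. There is more than one size of the part that bears blue_center; the job needs the smallest.

How it is judged:
At the end, for the whole second after the job is handed in: Each bottle stands released, upright (within 7 degrees) and at rest on the floor of its own front slot (centre within 12 mm of the slot's both ways, height within 5 mm), the row in the organizer being the reverse, left to right, of the row of tiles on the tray (((y of red_tile in the frame of tray between 0.063 and 0.093 m and y of red_center in the frame of organizer between -0.09 and -0.066 m) or (y of red_tile in the frame of tray between 0.011 and 0.041 m and y of red_center in the frame of organizer between -0.038 and -0.014 m) or (y of red_tile in the frame of tray between -0.041 and -0.011 m and y of red_center in the frame of organizer between 0.014 and 0.038 m) or (y of red_tile in the frame of tray between -0.093 and -0.063 m and y of red_center in the frame of organizer between 0.066 and 0.09 m)) and x of red_center in the frame of organizer between -0.039 and -0.015 m and z of red_center in the frame of organizer between 0.0415 and 0.0515 m and angle between each of red_center, yellow_center, green_center, blue_center's own z axis and vertical below 0.12 rad and linear speed of each of red, yellow, green, blue below 0.02 m/s and contact force between each of red, yellow, green, blue and the fingers below 0.05 N and ((y of yellow_tile in the frame of tray between 0.063 and 0.093 m and y of yellow_center in the frame of organizer between -0.09 and -0.066 m) or (y of yellow_tile in the frame of tray between 0.011 and 0.041 m and y of yellow_center in the frame of organizer between -0.038 and -0.014 m) or (y of yellow_tile in the frame of tray between -0.041 and -0.011 m and y of yellow_center in the frame of organizer between 0.014 and 0.038 m) or (y of yellow_tile in the frame of tray between -0.093 and -0.063 m and y of yellow_center in the frame of organizer between 0.066 and 0.09 m)) and x of yellow_center in the frame of organizer between -0.039 and -0.015 m and z of yellow_center in the frame of organizer between 0.0415 and 0.0515 m and ((y of green_tile in the frame of tray between 0.063 and 0.093 m and y of green_center in the frame of organizer between -0.09 and -0.066 m) or (y of green_tile in the frame of tray between 0.011 and 0.041 m and y of green_center in the frame of organizer between -0.038 and -0.014 m) or (y of green_tile in the frame of tray between -0.041 and -0.011 m and y of green_center in the frame of organizer between 0.014 and 0.038 m) or (y of green_tile in the frame of tray between -0.093 and -0.063 m and y of green_center in the frame of organizer between 0.066 and 0.09 m)) and x of green_center in the frame of organizer between -0.039 and -0.015 m and z of green_center in the frame of organizer between 0.0415 and 0.0515 m and ((y of blue_tile in the frame of tray between 0.063 and 0.093 m and y of blue_center in the frame of organizer between -0.09 and -0.066 m) or (y of blue_tile in the frame of tray between 0.011 and 0.041 m and y of blue_center in the frame of organizer between -0.038 and -0.014 m) or (y of blue_tile in the frame of tray between -0.041 and -0.011 m and y of blue_center in the frame of organizer between 0.014 and 0.038 m) or (y of blue_tile in the frame of tray between -0.093 and -0.063 m and y of blue_center in the frame of organizer between 0.066 and 0.09 m)) and x of blue_center in the frame of organizer between -0.039 and -0.015 m and z of blue_center in the frame of organizer between 0.0415 and 0.0515 m); the robot touches nothing.
It fails at once if a bottle is tipped over or tilted steeply (more than 40 degrees) (angle between any of red_center, yellow_center, green_center, blue_center's own z axis and vertical above 0.7 rad).
It fails at once if a bottle is dropped (falls freely, touching nothing, at over 0.5 m/s: a fall of about 15 mm or more) ((contact force between red and anything else below 0.02 N and linear speed of red above 0.5 m/s) or (contact force between yellow and anything else below 0.02 N and linear speed of yellow above 0.5 m/s) or (contact force between green and anything else below 0.02 N and linear speed of green above 0.5 m/s) or (contact force between blue and anything else below 0.02 N and linear speed of blue above 0.5 m/s)).
It also fails if it takes over 112 s, if anything falls off the work surface, if the arm or the gripper's body presses on something with over 40 N, if the wrist force passes 120 N, or if a joint passes its speed limit or range.

## Robot

A 6-joint arm with a two-finger parallel gripper is mounted at the origin on the work surface. World frame = base frame: x ahead of the robot, y to its left, z up, the work surface at z = 0. Lengths are in m, angles in rad, forces in N, time in s.
With the tool pointing down it reaches from about 0.425 to 0.95 m from the base axis. Payload 3.5 kg.
Tool frame: the origin (TCP) lies between the finger pads; the fingertips stand 14 mm ahead of it and the grasp point (between the pads) lies 5 mm behind it; z points along the fingers, y is the line along which they close (so a half turn about z gives the same grasp; the last joint's range is limited). The gripper opens to 85 mm and grips with 20 to 120 N. Pads are 22 mm wide; open, the fingers measure 114 mm over their backs; the gripper's body (76 mm by 85 mm) begins 54 mm behind the grasp point. The pads swing forward as they close: fully open they stand 13 mm farther back than shut.
Start: joints at [0.976, 0.286, 1.577, -0, 1.279, -0.15], TCP at [0.29, 0.609, 0.245] pointing down, gripper open.
Joint ranges: [-2.77, 2.77], [-0.9, 2.22], [0.21, 2.48], [-1.53, 4.67], [0.24, 2.81], [-2.84, 2.84]. Speed limits (rad/s): [2.79, 2.79, 3.14, 3.14, 3.14, 3.14].

## Interface

Orientations are given as a unit quaternion [x, y, z, w].
In Python, from plant import * gives the robot as it stands.
- The arm moves only by the tool step_arm, never from a script. Its argument "commands" is a list of rows, each an object of numbers: "gripper": the gripper's target within -1 to 1 (shut at 1, half-way at 0, fully open at -1); "x", "y", "z": the shift along the tool's x, y, z in mm; "spin": the turn about the tool's z in degrees. A call has exactly 10 rows; each row shifts and turns the commanded pose from where the row before left it, along the tool's axes as they then stand; what a row does not reach is not made up. A row lasts 1/10 s, in which the tool goes at most 50 mm and 8.59 degrees, less where a joint would pass 70% of its speed; a pose out of reach is approached as far as the arm can. A call with a gripper value outside its range is refused whole. The fingers move at their own pace and stop on an object; "force" is the grip in N (left out, the last holds). Time passes only in rows, so rows that do not move let the fingers close, or fill a call up. It gives the time, the measured TCP pose, the force, the opening and the grip force at its end, in the units of the state.
- get_state(): the state, without advancing time (a new reading comes with each control period).
- read_camera(name): name is "scene" or "top" or "wrist"; returns a dict with "color" (384x512x3 uint8, red, green, blue), "z_map" (384x512 float32, m along the optical axis (not along the pixel's ray), 0 where there is no reading), "fx", "fy", "cx", "cy" (pixels), "eye" and "attitude" of the camera in the world; the wrist camera has in their place "mount" (4x4, takes a point from camera to tool coordinates, whose origin is the TCP and whose axes are the flange's). Camera axes: x right, y up, looking along -z (the intrinsics and any distortion apply to the point x, -y, -z); pixel columns grow to the right and rows downward; lengths in m; the calibration is good to about 2 mm. A picture is of the moment at which its call begins: read the wrist's pose just before it.
- sign_off(): hands the job in; it is judged then, once.
The state is a dict: "time": time; "qpos": joint angles; "dq": joint speeds; "joint_efforts": joint torques, N m; "eef_pos": TCP position; "tcp_rot": TCP orientation; "contact_force": force on the tool from outside, world axes, zero at the start; "wrist_torque": the same for the moment, N m; "opening": opening from 0.0 (shut) to 1.0 (fully open); "finger_force": force on a finger pad.
Only numpy, scipy, OpenCV 4.12 (cv2) and the standard library are available. Lean on these libraries where they do the work, as an engineer would, in place of code of your own. Each camera call takes 0.05 s, during which the arm holds its last target. There are 200 camera calls.

## Working session

There is one attempt and no reset: what is moved stays moved. The work goes in short steps, Python scripts to look and compute and a tool call to move; the robot and the scene stay as the last step left them, time stands still between calls to the robot, and variables do not carry over. Pictures are saved under pics/ and viewed, at most 14 in all, crops included, and the job is handed in when it is done.

Besides the shell and the picture viewer there is one more tool, called after ">>>" in YAML: its name, and indented under it one key for each argument. step_arm: Moves the arm, as the interface text tells. Its arguments: {"type":"object","properties":{"commands":{"type":"array"},"force":{"type":"number"}},"required":["commands"]}

```bash
mkdir -p pics
cat > h.py <<'E'
from plant import *
import numpy as np, cv2
from scipy.spatial.transform import Rotation as R
def att(a):
    a=np.array(a); return a if a.shape==(3,3) else (a[:3,:3] if a.shape==(4,4) else R.from_quat(a).as_matrix())
def cam(n):
    s=get_state(); c=read_camera(n)
    if n=="wrist":
        T=np.eye(4);T[:3,:3]=R.from_quat(s["tcp_rot"]).as_matrix();T[:3,3]=s["eef_pos"];M=T@np.array(c["mount"])
        c["Rm"],c["o"]=M[:3,:3],M[:3,3]
    else: c["Rm"],c["o"]=att(c["attitude"]),np.array(c["eye"])
    return c
def ray(c,u,v): return c["Rm"]@np.array([(u-c["cx"])/c["fx"],-(v-c["cy"])/c["fy"],-1])
def onz(c,u,v,z):
    d=ray(c,u,v); return c["o"]+d*(z-c["o"][2])/d[2]
def dep(c,u,v): return c["o"]+ray(c,u,v)*c["z_map"][int(v),int(u)]
def save(c,n,crop=None,k=1):
    im=c["color"][...,::-1]
    if crop: im=im[crop[1]:crop[3],crop[0]:crop[2]]
    cv2.imwrite("pics/"+n,cv2.resize(im,None,fx=k,fy=k,interpolation=cv2.INTER_CUBIC))
E
python3 - <<'E'
from h import *
for n in("scene","top"):
    c=cam(n);save(c,n+"1.png",k=1.5); print(n,c["o"],c["Rm"].round(3).tolist(),c["fx"],c["cx"],c["cy"],[k for k in c])
print(get_state())
E
```

```text
scene [ 1.17376686 -0.52935123  0.61913351] [[0.601, -0.457, 0.656], [0.799, 0.33, -0.503], [0.013, 0.826, 0.563]] 479.5552698574646 259.44777176583955 198.34275873953308 ['color', 'z_map', 'fx', 'fy', 'cx', 'cy', 'eye', 'attitude', 'Rm', 'o']
top [ 0.29673319 -0.03309528  1.10754792] [[-0.02, 0.981, -0.191], [-1.0, -0.022, -0.008], [-0.012, 0.191, 0.982]] 392.09652514682085 254.06678442730362 189.62146254003147 ['color', 'z_map', 'fx', 'fy', 'cx', 'cy', 'eye', 'attitude', 'Rm', 'o']
{'time': 0.1, 'qpos': array([ 9.76049419e-01,  2.87108250e-01,  1.57803436e+00, -1.51893213e-05,
        1.27860136e+00, -1.50027105e-01]), 'dq': array([-5.70374386e-04,  8.30366970e-04, -5.14505346e-03,  2.52574608e-03,
       -1.15538272e-03,  7.74417017e-05]), 'joint_efforts': array([-3.77653059e-04, -4.07297802e+01, -2.93698543e+01, -1.84579740e-04,
        3.43324326e-03,  3.07841299e-07]), 'eef_pos': array([0.29006052, 0.6088728 , 0.24406265]), 'tcp_rot': array([ 2.20529766e-01,  9.75379652e-01, -1.00457631e-03, -3.84594012e-04]), 'contact_force': array([-0.15982272,  0.36656143,  0.8689697 ]), 'wrist_torque': array([ 0.03423903, -0.00150803,  0.06453601]), 'finger_force': 0.0, 'opening': 0.9985660275197418}
```

View pics/top1.png

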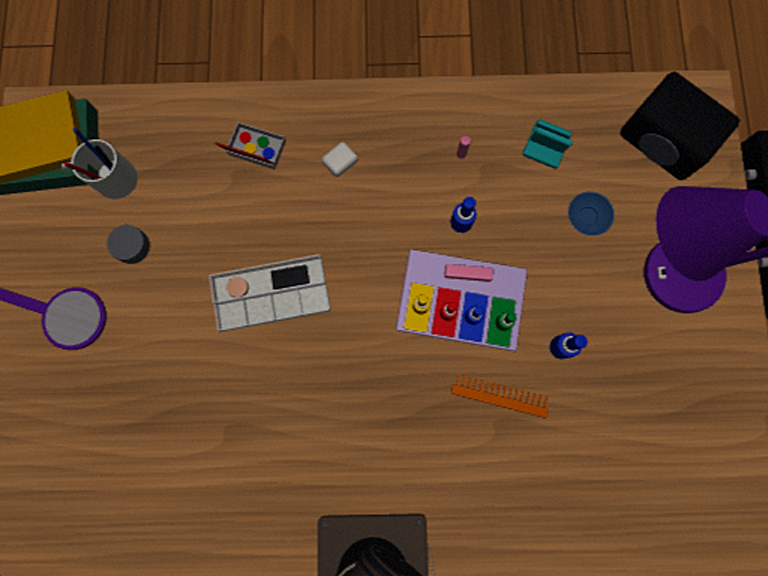

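View pics/scene1.png

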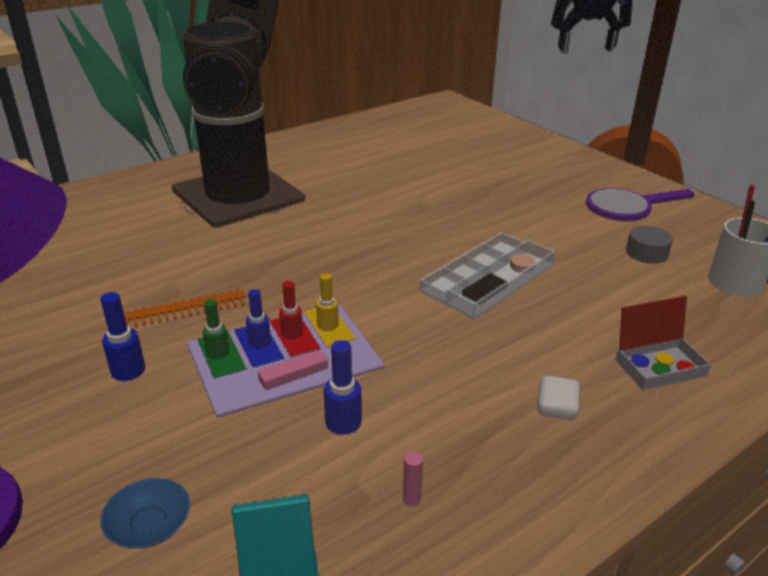

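Top view (768x576 picture): the tray is at about (462,300), with tiles and bottles left to right yellow (421,304), red (449,312), blue (474,316), green (506,320). The organizer is at about (269,292), with its slots on the near side.
Blue candidates: (474,316) on the blue tile, (463,215) behind the tray, and (568,345) to its right. The one on the tile fits, as it is the smallest and stands on the blue tile. I'll confirm that in a crop and measure.

Run:
```python
from h import *
c=cam("top")
save(cam("scene"),"crop1.png",(60,180,260,300),4)
H,W=c["z_map"].shape
vv,uu=np.mgrid[:H,:W]
d=np.stack([(uu-c["cx"])/c["fx"],-(vv-c["cy"])/c["fy"],-np.ones((H,W))],-1)*c["z_map"][...,None]
P=d@c["Rm"].T+c["o"]
hsv=cv2.cvtColor(c["color"],cv2.COLOR_RGB2HSV)
def rect(px,z,name):
    q=np.array([onz(c,u,v,z)[:2] for u,v in px])
    (cx,cy),(w,h),a=cv2.minAreaRect((q*1000).astype(np.float32)); print(name,"c",round(cx,1),round(cy,1),"size",round(w,1),round(h,1),"ang",round(a,1))
def roi(u0,v0,u1,v1):
    m=np.zeros((H,W),bool);m[v0:v1,u0:u1]=1;return m
# tray: anything not wood-coloured near; lilac hue
for name,r,zs in(("tray",roi(255,160,360,240),[.008]),("org",roi(130,160,228,228),[0,.022,.028])):
    hs=hsv[...,0].astype(int);S=hsv[...,1];
    m=(r&(((hs>115)&(hs<160)&(S>20)&(S<120)&(hsv[...,2]>90)) if name=="tray" else (S<70)&(hsv[...,2]>60))).astype(np.uint8)
    n,l,st,_=cv2.connectedComponentsWithStats(m); k=1+st[1:,4].argmax(); m=(l==k)
    v,u=np.nonzero(m); hull=cv2.convexHull(np.stack([u,v],1).astype(np.int32))[:,0]
    for z in zs: rect(hull,z,f"{name} z{z} area{m.sum()}")
    print(cv2.approxPolyDP(hull[:,None].astype(np.int32),3,True)[:,0].tolist(), np.median(P[m][:,2]))
# bottles & lookalikes by height
m=((P[...,2]>.06)&(P[...,2]<.14)&roi(255,120,400,245)&(c["z_map"]>0)).astype(np.uint8)
n,l,st,ce=cv2.connectedComponentsWithStats(m)
for k in range(1,n):
    if st[k,4]<6: continue
    p=P[l==k]; print("px",ce[k].round(0),st[k,4],"mid",p[:,:2].mean(0).round(4),"zmax",p[:,2].max().round(4),"topmed",np.median(p[p[:,2]>p[:,2].max()-.01],0).round(4),c["color"][l==k].mean(0).round())
```

```text
tray z0.008 area2057 c 480.1 -175.2 size 227.0 158.3 ang 78.8
[[350, 180], [343, 233], [264, 219], [274, 166]] 0.007107720918980265
org z0 area2477 c 502.1 192.1 size 113.4 219.5 ang 9.7
org z0.022 area2477 c 498.0 187.6 size 111.1 215.1 ang 9.7
org z0.028 area2477 c 496.9 186.4 size 110.5 213.9 ang 9.7
[[219, 206], [145, 220], [139, 183], [213, 170]] 0.0061541120061958665
px [311. 138.] 133 mid [ 0.6299 -0.1812] zmax 0.1245 topmed [ 0.6335 -0.1829  0.1179] [39. 45. 97.]
px [282. 200.] 40 mid [ 0.4657 -0.0965] zmax 0.0976 topmed [ 0.4676 -0.0973  0.0925] [143. 115.   7.]
px [301. 204.] 40 mid [ 0.4526 -0.1468] zmax 0.0956 topmed [ 0.4532 -0.1487  0.0933] [122.   6.   9.]
px [318. 207.] 43 mid [ 0.4443 -0.1923] zmax 0.0972 topmed [ 0.4444 -0.193   0.0936] [ 17.  32. 112.]
px [340. 211.] 44 mid [ 0.4323 -0.2488] zmax 0.0964 topmed [ 0.4327 -0.2496  0.0931] [12. 68. 30.]
px [383. 228.] 148 mid [ 0.3854 -0.3535] zmax 0.1222 topmed [ 0.3861 -0.3571  0.118 ] [38. 44. 97.]
```

View pics/crop1.png

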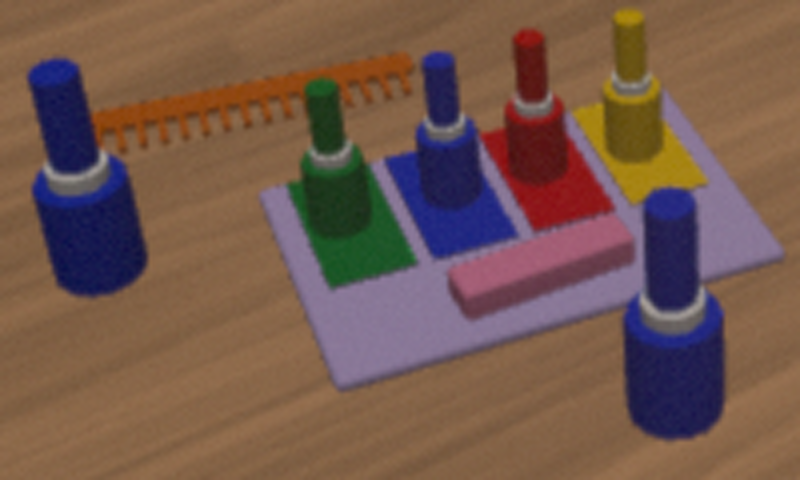

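The crop shows that the blue bottle on the tile, at about (448,160), is the smallest. The two blue look-alikes stand about 0.12 m high, while this one's cap top is at z = 0.094. Tray order left to right is yellow, red, blue, green, so the organizer order left to right is green, blue, red, yellow.

I'll move above the organizer and check it from near.

>>> step_arm:
  commands:
    - {"x": -20, "y": -18}
    - {"x": -34, "y": -30}
    - {"x": -34, "y": -30}
    - {"x": -34, "y": -30}
    - {"x": -34, "y": -30}
    - {"x": -34, "y": -30}
    - {"x": -34, "y": -30}
    - {"x": -34, "y": -30}
    - {"x": -34, "y": -30}
    - {"x": -34, "y": -30}
  force: 30

```text
invalid input
```

>>> step_arm:
  commands:
    - {"x": -21, "y": -17}
    - {"spin": 7.8}
    - {"spin": 7.8}
    - {"spin": 7.8}
    - {"spin": 7.8}
    - {"spin": 7.8}
    - {"spin": 7.8}
    - {"spin": 8}
    - {}
    - {}

```text
invalid input
```

```bash
cat >> h.py <<'E'
def goto(x,y,z,ang):
    "tool-axis shift in mm to reach x,y,z (m), then spin to put tool y at world angle ang (deg)"
    s=get_state(); Rm=R.from_quat(s["tcp_rot"]).as_matrix()
    a=np.degrees(np.arctan2(Rm[1,1],Rm[0,1])); sp=(a-ang+90)%180-90
    d=Rm.T@(np.array([x,y,z])-s["eef_pos"])*1000
    a1=np.radians(ang); e=np.array([x,y])-s["eef_pos"][:2]
    # shift along the axes as they stand after the spin
    yv=np.array([np.cos(a-a+a1),np.sin(a1)]); 
    if sp!=a-ang and abs(abs(a-ang-sp)-180)<1: yv=-yv
    xv=np.array([-yv[1],yv[0]])
    print("tcp",s["eef_pos"].round(4),"ang",a.round(1),"shift now",d.round(1),"spin",sp.round(1),"shift xy after spin",(e@xv*1000).round(1),(e@yv*1000).round(1),"t",s["time"])
E
python3 - <<'E'
from h import *
c=cam("wrist");save(c,"w1.png",k=1.5);goto(.4724,.1844,.25,9.7);print(c["o"],c["Rm"].round(2).tolist())
np.savez("w1.npz",color=c["color"],z=c["z_map"],Rm=c["Rm"],o=c["o"],K=[c["fx"],c["fy"],c["cx"],c["cy"]])
E
```

```text
tcp [0.2902 0.6091 0.2446] ang 64.5 shift now [-347.2 -305.    -5.1] spin 54.8 shift xy after spin -449.3 108.0 t 0.25
[0.22017139 0.64211599 0.37420852] [[0.43, -0.86, -0.27], [0.9, 0.41, 0.13], [-0.0, -0.3, 0.95]]
```

View pics/w1.png

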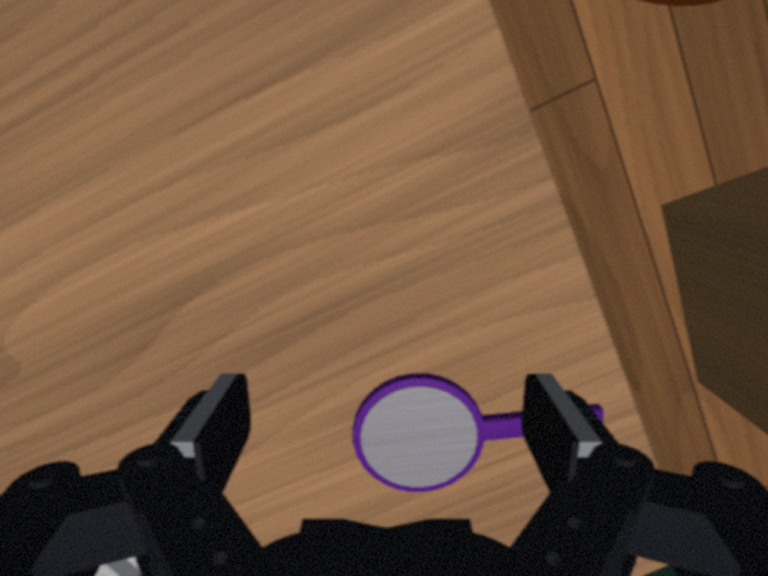

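The first wrist picture shows only the hand mirror at (418,432), since the arm has not moved: the rows apparently need all their keys. I'll resend them in full, stopping farther toward -y so the camera sees the slots.

>>> step_arm:
  commands:
    - {"gripper": -1, "x": -20, "y": -20, "z": 0, "spin": 0}
    - {"gripper": -1, "x": -33, "y": -31, "z": 0, "spin": 0}
    - {"gripper": -1, "x": -33, "y": -31, "z": 0, "spin": 0}
    - {"gripper": -1, "x": -33, "y": -31, "z": 0, "spin": 0}
    - {"gripper": -1, "x": -33, "y": -31, "z": 0, "spin": 0}
    - {"gripper": -1, "x": -33, "y": -31, "z": 0, "spin": 0}
    - {"gripper": -1, "x": -33, "y": -31, "z": 0, "spin": 0}
    - {"gripper": -1, "x": -33, "y": -31, "z": 0, "spin": 0}
    - {"gripper": -1, "x": -33, "y": -31, "z": 0, "spin": 0}
    - {"gripper": -1, "x": -33, "y": -31, "z": 0, "spin": 0}
  force: 30

```text
time: 1.25
eef_pos: [0.4482, 0.2013, 0.2455]
tcp_rot: [0.22, 0.975, 0.0, 0.0]
contact_force: [0.5, 0.4, 0.6]
opening: 0.999
finger_force: 0.0
```

>>> step_arm:
  commands:
    - {"gripper": -1, "x": -33, "y": -31, "z": 0, "spin": 0}
    - {"gripper": -1, "x": -33, "y": -31, "z": 0, "spin": 0}
    - {"gripper": -1, "x": -8, "y": -9, "z": 0, "spin": 0}
    - {"gripper": -1, "x": 0, "y": 0, "z": 0, "spin": 8}
    - {"gripper": -1, "x": 0, "y": 0, "z": 0, "spin": 8}
    - {"gripper": -1, "x": 0, "y": 0, "z": 0, "spin": 8}
    - {"gripper": -1, "x": 0, "y": 0, "z": 0, "spin": 8}
    - {"gripper": -1, "x": 0, "y": 0, "z": 0, "spin": 8}
    - {"gripper": -1, "x": 0, "y": 0, "z": 0, "spin": 8}
    - {"gripper": -1, "x": 0, "y": 0, "z": 0, "spin": 7}

```text
time: 2.25
eef_pos: [0.4838, 0.1078, 0.2452]
tcp_rot: [0.648, 0.762, 0.0, -0.0]
contact_force: [0.2, 0.2, -0.1]
opening: 1.0
finger_force: 0.0
```

Run:
```python
from h import *
c=cam("wrist");save(c,"w2.png",k=1.5);goto(.484,.107,.25,9.7);print(get_state()["qpos"].round(2))
import pickle;pickle.dump(c,open("w2.pkl","wb"))
```

```text
tcp [0.4838 0.1078 0.2452] ang 9.1 shift now [-0.8  0.1 -4.8] spin -0.6 shift xy after spin -0.8 0.1 t 2.3
[ 0.01 -0.12  2.01  0.    1.25 -0.14]
```

View pics/w2.png

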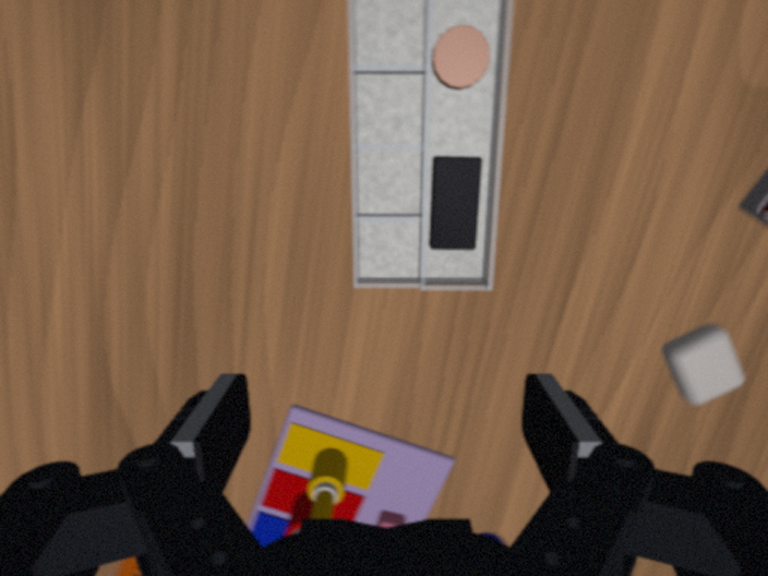

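The wrist view shows the organizer's dividers at rows 71 and 214, its right end at row 288, its front wall at column ~353 and its rear-row wall at column ~423. The tray's yellow bottle is at about (325,485).

Run:
```python
from h import *
import pickle
c=pickle.load(open("w2.pkl","rb"))
f=lambda u,v,z:(onz(c,u/1.5,v/1.5,z)*1000).round(1)[:2]
for n,p in dict(div52=[(358,71,.022),(420,71,.022)],divm52=[(358,214,.022),(420,214,.022)],end=[(358,287,.022),(418,288,.022)],front22=[(349,3,.022),(355,284,.022)],front0=[(349,3,0),(355,284,0)],mid28=[(425,3,.028),(422,284,.028)]).items():
    print(n,*[f(*q) for q in p])
# organizer-frame from yaw guesses
g=c["color"]; 
for u in (255,265,275): print(u,g[180:200,u].mean(1).round().astype(int).tolist())
for v in (60,120,175): print(v,g[v,228:246].mean(1).round().astype(int).tolist())
for v in (60,120,175): print(v,g[v,274:292].mean(1).round().astype(int).tolist())
```

```text
div52 [443.5 228.2] [485.7 235.1]
divm52 [457.6 131. ] [503.6 138.5]
end [465.9  74.2] [512.7  81. ]
front22 [431.7 268.1] [463.2  76.3]
front0 [429.3 273.4] [462.8  69.6]
mid28 [481.3 274.7] [514.4  86.4]
255 [176, 177, 182, 180, 165, 124, 106, 101, 114, 144, 151, 144, 123, 113, 112, 108, 110, 111, 107, 108]
265 [177, 178, 174, 170, 160, 124, 102, 100, 113, 142, 151, 141, 125, 110, 107, 109, 110, 108, 110, 110]
275 [171, 172, 176, 173, 160, 125, 102, 100, 113, 143, 149, 144, 122, 103, 105, 103, 108, 109, 108, 109]
60 [108, 109, 112, 118, 125, 141, 151, 154, 150, 152, 163, 166, 169, 168, 169, 168, 168, 168]
120 [108, 105, 105, 103, 104, 120, 134, 151, 151, 150, 152, 167, 174, 181, 179, 177, 176, 177]
175 [105, 106, 100, 100, 100, 101, 109, 128, 144, 151, 151, 157, 173, 175, 180, 176, 180, 181]
60 [172, 173, 173, 174, 173, 173, 166, 156, 143, 150, 166, 176, 175, 173, 176, 175, 175, 179]
120 [178, 175, 175, 177, 171, 166, 141, 140, 160, 170, 177, 175, 166, 133, 77, 33, 33, 38]
175 [182, 183, 183, 180, 164, 143, 148, 166, 172, 174, 176, 177, 174, 175, 175, 175, 176, 178]
```

Organizer yaw is about 9.5°. Slot centres in mm: green (459,260), blue (468,209), red (476,157), yellow (485,106). Next I go above the yellow bottle.

>>> step_arm:
  commands:
    - {"gripper": -1, "x": 0, "y": 0, "z": 18, "spin": 7}
    - {"gripper": -1, "x": 0, "y": 0, "z": 18, "spin": 7}
    - {"gripper": -1, "x": 0, "y": 0, "z": 18, "spin": 6.6}
    - {"gripper": -1, "x": -34, "y": 4, "z": 0, "spin": 0}
    - {"gripper": -1, "x": -34, "y": 4, "z": 0, "spin": 0}
    - {"gripper": -1, "x": -34, "y": 4, "z": 0, "spin": 0}
    - {"gripper": -1, "x": -34, "y": 4, "z": 0, "spin": 0}
    - {"gripper": -1, "x": -34, "y": 4, "z": 0, "spin": 0}
    - {"gripper": -1, "x": -34, "y": 4, "z": 0, "spin": 0}
    - {"gripper": -1, "x": 0, "y": 0, "z": 0, "spin": 0}

```text
time: 3.3
eef_pos: [0.4685, -0.1003, 0.1916]
tcp_rot: [0.773, 0.635, -0.0, 0.001]
contact_force: [0.5, 0.5, 0.9]
opening: 0.999
finger_force: 0.0
```

Run:
```python
from h import *
c=cam("wrist");save(c,"w3.png",k=1.5);goto(.4665,-.0969,.19,-11.5)
H,W=c["z_map"].shape;vv,uu=np.mgrid[:H,:W]
P=(np.stack([(uu-c["cx"])/c["fx"],-(vv-c["cy"])/c["fy"],-np.ones((H,W))],-1)*c["z_map"][...,None])@c["Rm"].T+c["o"]
hs=cv2.cvtColor(c["color"],cv2.COLOR_RGB2HSV)
for n,a,b in(("yellow",20,35),("red",0,8),("blue",105,130),("green",45,85)):
    m=(hs[...,0]>=a)&(hs[...,0]<=b)&(hs[...,1]>130)&(P[...,2]>.086)&(P[...,2]<.1)&(c["z_map"]>0)
    if m.sum()>20:print(n,m.sum(),np.median(P[m],0).round(4),P[m].min(0).round(4),P[m].max(0).round(4))
```

```text
tcp [ 0.4684 -0.0987  0.1914] ang -11.2 shift now [ 1.4 -2.2  1.4] spin 0.3 shift xy after spin 1.4 -2.2 t 3.35
yellow 341 [ 0.4665 -0.0954  0.0949] [ 0.459  -0.1034  0.0864] [ 0.4738 -0.0891  0.0969]
red 77 [ 0.4539 -0.1445  0.0943] [ 0.4474 -0.1518  0.086 ] [ 0.4597 -0.0958  0.0966]
blue 660 [ 0.6209 -0.1834  0.0942] [ 0.4366 -0.2013  0.0861] [ 0.6377 -0.1444  0.1   ]
green 36 [ 0.4339 -0.243   0.0878] [ 0.4282 -0.2463  0.086 ] [ 0.4389 -0.2415  0.0911]
```

View pics/w3.png

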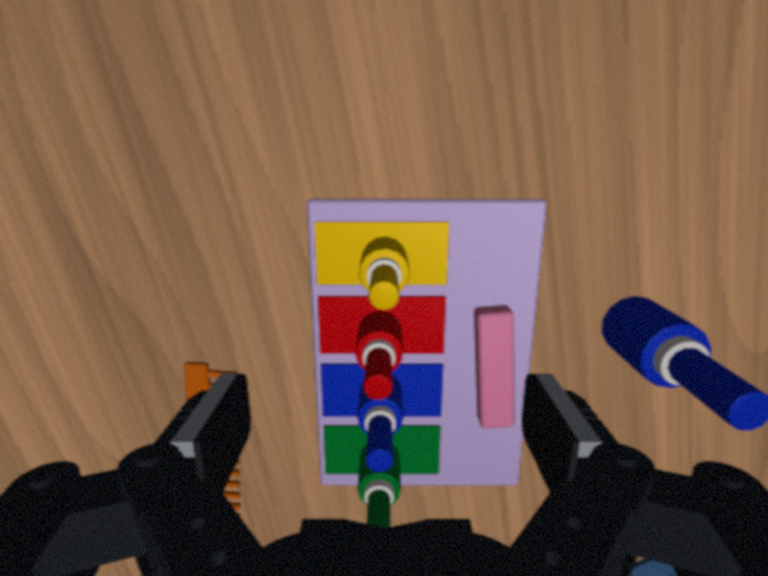

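The wrist view shows the yellow cap top at (384,295) and the row red, blue, green below it, and the depth agrees (yellow at 466,-96 mm). I'll descend and grip.

>>> step_arm:
  commands:
    - {"gripper": -1, "x": 2, "y": -2.5, "z": 15, "spin": 0}
    - {"gripper": -1, "x": 0, "y": 0, "z": 30, "spin": 0}
    - {"gripper": -1, "x": 0, "y": 0, "z": 30, "spin": 0}
    - {"gripper": -1, "x": 0, "y": 0, "z": 25, "spin": 0}
    - {"gripper": -1, "x": 0, "y": 0, "z": 15, "spin": 0}
    - {"gripper": 1, "x": 0, "y": 0, "z": 0, "spin": 0}
    - {"gripper": 1, "x": 0, "y": 0, "z": 0, "spin": 0}
    - {"gripper": 1, "x": 0, "y": 0, "z": 0, "spin": 0}
    - {"gripper": 1, "x": 0, "y": 0, "z": 0, "spin": 0}
    - {"gripper": 1, "x": 0, "y": 0, "z": 0, "spin": 0}
  force: 30

```text
time: 4.35
eef_pos: [0.4671, -0.0954, 0.0773]
tcp_rot: [0.772, 0.636, 0.0, 0.001]
contact_force: [-0.2, 0.2, 2.3]
opening: 0.176
finger_force: 30.2
```

>>> step_arm:
  commands:
    - {"gripper": 1, "x": 0, "y": 0, "z": 0, "spin": 0}
    - {"gripper": 1, "x": 0, "y": 0, "z": 0, "spin": 0}
    - {"gripper": 1, "x": 0, "y": 0, "z": 0, "spin": 0}
    - {"gripper": 1, "x": 0, "y": 0, "z": 0, "spin": 0}
    - {"gripper": 1, "x": 0, "y": 0, "z": 0, "spin": 0}
    - {"gripper": 1, "x": 0, "y": 0, "z": 0, "spin": 0}
    - {"gripper": 1, "x": 0, "y": 0, "z": 0, "spin": 0}
    - {"gripper": 1, "x": 0, "y": 0, "z": 0, "spin": 0}
    - {"gripper": 1, "x": 0, "y": 0, "z": 0, "spin": 0}
    - {"gripper": 1, "x": 0, "y": 0, "z": 0, "spin": 0}

```text
time: 5.35
eef_pos: [0.4671, -0.0956, 0.0773]
tcp_rot: [0.772, 0.635, 0.0, 0.001]
contact_force: [-0.3, 0.6, 5.8]
opening: 0.177
finger_force: 30.5
```

>>> step_arm:
  commands:
    - {"gripper": 1, "x": 0, "y": 0, "z": -10, "spin": 0}
    - {"gripper": 1, "x": 0, "y": 0, "z": -25, "spin": -5}
    - {"gripper": 1, "x": 0, "y": 0, "z": -30, "spin": -5}
    - {"gripper": 1, "x": 0, "y": 0, "z": -30, "spin": -5}
    - {"gripper": 1, "x": 0, "y": 0, "z": -20, "spin": -5.7}
    - {"gripper": 1, "x": 20, "y": 5, "z": 0, "spin": 0}
    - {"gripper": 1, "x": 36, "y": 9, "z": 0, "spin": 0}
    - {"gripper": 1, "x": 40, "y": 11, "z": 0, "spin": 0}
    - {"gripper": 1, "x": 40, "y": 11, "z": 0, "spin": 0}
    - {"gripper": 1, "x": 36, "y": 9, "z": 0, "spin": 0}

```text
time: 6.35
eef_pos: [0.4816, 0.0835, 0.1913]
tcp_rot: [0.645, 0.764, -0.0, -0.0]
contact_force: [0.5, 0.3, 0.1]
opening: 0.174
finger_force: 29.9
```

>>> step_arm:
  commands:
    - {"gripper": 1, "x": 18, "y": 5, "z": 0, "spin": 0}
    - {"gripper": 1, "x": 6, "y": 1, "z": 0, "spin": 0}
    - {"gripper": 1, "x": 0, "y": 0, "z": 20, "spin": 0}
    - {"gripper": 1, "x": 0, "y": 0, "z": 25, "spin": 0}
    - {"gripper": 1, "x": 0, "y": 0, "z": 25, "spin": 0}
    - {"gripper": 1, "x": 0, "y": 0, "z": 15, "spin": 0}
    - {"gripper": 1, "x": 0, "y": 0, "z": 5, "spin": 0}
    - {"gripper": 1, "x": 0, "y": 0, "z": 0, "spin": 0}
    - {"gripper": 1, "x": 0, "y": 0, "z": 0, "spin": 0}
    - {"gripper": 1, "x": 0, "y": 0, "z": 0, "spin": 0}

```text
time: 7.35
eef_pos: [0.4849, 0.1063, 0.1026]
tcp_rot: [0.645, 0.764, 0.001, 0.001]
contact_force: [-0.1, -0.3, -0.5]
opening: 0.175
finger_force: 29.9
```

Run:
```python
from h import *
goto(.4851,.1063,.0713,9.5);save(cam("scene"),"s2.png",(180,100,420,260),3)
s=get_state();print(s["contact_force"],s["opening"])
```

```text
tcp [0.4849 0.1063 0.1026] ang 9.6 shift now [-0.   0.1 31.3] spin 0.1 shift xy after spin -0.1 0.2 t 7.35
[-0.55835469  1.08532047 -0.5643726 ] 0.17192452329886115
```

View pics/s2.png

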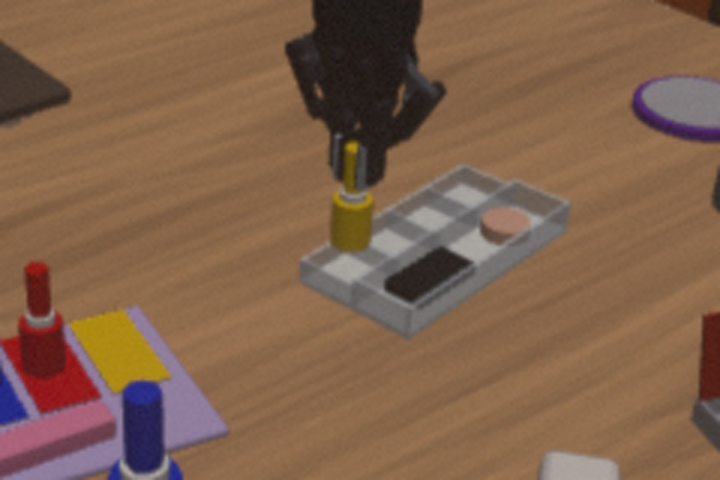

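The view shows the yellow bottle upright at (351,215), above the organizer's right-end slot. I'll lower it gently to the floor.

>>> step_arm:
  commands:
    - {"gripper": 1, "x": 0, "y": 0, "z": 10, "spin": 0}
    - {"gripper": 1, "x": 0, "y": 0, "z": 10, "spin": 0}
    - {"gripper": 1, "x": 0, "y": 0, "z": 5, "spin": 0}
    - {"gripper": 1, "x": 0, "y": 0, "z": 3, "spin": 0}
    - {"gripper": 1, "x": 0, "y": 0, "z": 1, "spin": 0}
    - {"gripper": 1, "x": 0, "y": 0, "z": 0.8, "spin": 0}
    - {"gripper": 1, "x": 0, "y": 0, "z": 0.8, "spin": 0}
    - {"gripper": 1, "x": 0, "y": 0, "z": 0, "spin": 0}
    - {"gripper": 1, "x": 0, "y": 0, "z": 0, "spin": 0}
    - {"gripper": 1, "x": 0, "y": 0, "z": 0, "spin": 0}

```text
time: 8.4
eef_pos: [0.4842, 0.1065, 0.0713]
tcp_rot: [0.645, 0.764, 0.0, 0.0]
contact_force: [-2.3, -0.3, 4.4]
opening: 0.177
finger_force: 30.3
```

>>> step_arm:
  commands:
    - {"gripper": -1, "x": 0, "y": 0, "z": 0, "spin": 0}
    - {"gripper": -1, "x": 0, "y": 0, "z": 0, "spin": 0}
    - {"gripper": -1, "x": 0, "y": 0, "z": 0, "spin": 0}
    - {"gripper": -1, "x": 0, "y": 0, "z": 0, "spin": 0}
    - {"gripper": -1, "x": 0, "y": 0, "z": -10, "spin": 0}
    - {"gripper": -1, "x": 0, "y": 0, "z": -25, "spin": 0}
    - {"gripper": -1, "x": 0, "y": 0, "z": -30, "spin": 5}
    - {"gripper": -1, "x": 0, "y": 0, "z": -30, "spin": 8}
    - {"gripper": -1, "x": 0, "y": 0, "z": -24, "spin": 8}
    - {"gripper": -1, "x": -15, "y": 1, "z": 0, "spin": 0}

```text
time: 9.4
eef_pos: [0.4847, 0.0923, 0.1952]
tcp_rot: [0.774, 0.633, 0.004, 0.003]
contact_force: [1.0, -0.5, -0.2]
opening: 1.0
finger_force: 0.0
```

>>> step_arm:
  commands:
    - {"gripper": -1, "x": -36, "y": 3, "z": 0, "spin": 0}
    - {"gripper": -1, "x": -40, "y": 3, "z": 0, "spin": 0}
    - {"gripper": -1, "x": -40, "y": 3, "z": 0, "spin": 0}
    - {"gripper": -1, "x": -40, "y": 3, "z": 0, "spin": 0}
    - {"gripper": -1, "x": -40, "y": 3, "z": 0, "spin": 0}
    - {"gripper": -1, "x": -30, "y": 3, "z": 0, "spin": 0}
    - {"gripper": -1, "x": -12, "y": 1, "z": 0, "spin": 0}
    - {"gripper": -1, "x": 0, "y": 0, "z": 0, "spin": 0}
    - {"gripper": -1, "x": 0, "y": 0, "z": 0, "spin": 0}
    - {"gripper": -1, "x": 0, "y": 0, "z": 0, "spin": 0}

```text
time: 10.4
eef_pos: [0.4537, -0.1442, 0.1897]
tcp_rot: [0.773, 0.634, 0.0, -0.0]
contact_force: [0.1, 0.7, 0.8]
opening: 1.003
finger_force: 0.0
```

```bash
cat >> h.py <<'E'
def caps():
    for n0 in ("top","wrist"):
        c=cam(n0);H,W=c["z_map"].shape;vv,uu=np.mgrid[:H,:W]
        P=(np.stack([(uu-c["cx"])/c["fx"],-(vv-c["cy"])/c["fy"],-np.ones((H,W))],-1)*c["z_map"][...,None])@c["Rm"].T+c["o"]
        hs=cv2.cvtColor(c["color"],cv2.COLOR_RGB2HSV)
        for n,a,b in(("yellow",20,35),("red",0,8),("blue",105,130),("green",45,85)):
            m=(hs[...,0]>=a)&(hs[...,0]<=b)&(hs[...,1]>130)&(P[...,2]>.07)&(P[...,2]<.1)&(c["z_map"]>0)&(P[...,0]<.53)&(P[...,1]>-.3)
            l=cv2.connectedComponentsWithStats(m.astype(np.uint8))
            if l[0]<2: continue
            m=l[1]==1+l[2][1:,4].argmax(); p=P[m]
            if m.sum()>15:print(n0,n,m.sum(),((p.min(0)+p.max(0))/2).round(4)[:2],np.median(p,0).round(4),"zmax",p[:,2].max().round(4))
E
python3 - <<'E'
from h import *
goto(.4535,-.1462,.0763,-11.5);caps();save(cam("top"),"t2.png",(110,130,410,260),2.6)
E
```

```text
tcp [ 0.4537 -0.1442  0.1897] ang -11.3 shift now [ -2.    0.2 113.4] spin 0.2 shift xy after spin -2.0 0.2 t 10.4
top yellow 29 [0.4842 0.1045] [0.4836 0.1055 0.0868] zmax 0.0905
wrist red 63 [ 0.4536 -0.1422] [ 0.4553 -0.1408  0.0839] zmax 0.0952
wrist blue 462 [ 0.4444 -0.1934] [ 0.445  -0.1894  0.0941] zmax 0.0967
wrist green 437 [ 0.4326 -0.2492] [ 0.4332 -0.245   0.091 ] zmax 0.0968
```

View pics/t2.png

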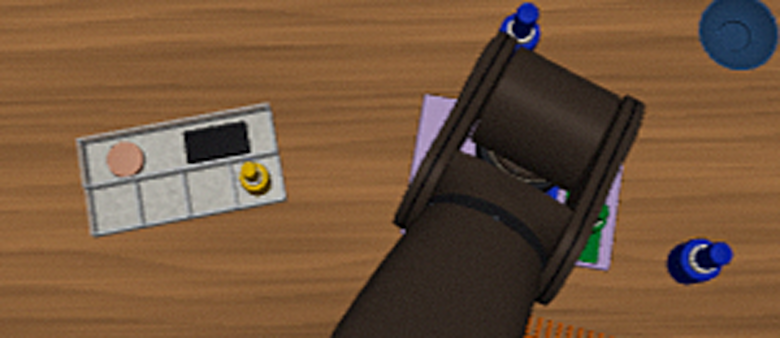

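The yellow bottle stands in the right-end slot at (254,178), upright, with its cap at (484,105) mm. Now the red one.

>>> step_arm:
  commands:
    - {"gripper": -1, "x": -1.5, "y": 0, "z": 15, "spin": 0}
    - {"gripper": -1, "x": 0, "y": 0, "z": 30, "spin": 0}
    - {"gripper": -1, "x": 0, "y": 0, "z": 30, "spin": 0}
    - {"gripper": -1, "x": 0, "y": 0, "z": 25, "spin": 0}
    - {"gripper": -1, "x": 0, "y": 0, "z": 13, "spin": 0}
    - {"gripper": 1, "x": 0, "y": 0, "z": 0, "spin": 0}
    - {"gripper": 1, "x": 0, "y": 0, "z": 0, "spin": 0}
    - {"gripper": 1, "x": 0, "y": 0, "z": 0, "spin": 0}
    - {"gripper": 1, "x": 0, "y": 0, "z": 0, "spin": 0}
    - {"gripper": 1, "x": 0, "y": 0, "z": 0, "spin": 0}
  force: 30

```text
time: 11.55
eef_pos: [0.4541, -0.1474, 0.0779]
tcp_rot: [0.774, 0.633, 0.0, 0.001]
contact_force: [0.6, 0.1, 1.8]
opening: 0.178
finger_force: 29.2
```

>>> step_arm:
  commands:
    - {"gripper": 1, "x": 0, "y": 0, "z": -10, "spin": 0}
    - {"gripper": 1, "x": 0, "y": 0, "z": -25, "spin": -5}
    - {"gripper": 1, "x": 0, "y": 0, "z": -30, "spin": -5}
    - {"gripper": 1, "x": 0, "y": 0, "z": -30, "spin": -5}
    - {"gripper": 1, "x": 0, "y": 0, "z": -20, "spin": -5.9}
    - {"gripper": 1, "x": 20, "y": 5, "z": 0, "spin": 0}
    - {"gripper": 1, "x": 36, "y": 9, "z": 0, "spin": 0}
    - {"gripper": 1, "x": 40, "y": 10, "z": 0, "spin": 0}
    - {"gripper": 1, "x": 40, "y": 10, "z": 0, "spin": 0}
    - {"gripper": 1, "x": 40, "y": 10, "z": 0, "spin": 0}

```text
time: 12.55
eef_pos: [0.4674, 0.0354, 0.1926]
tcp_rot: [0.646, 0.763, 0.0, 0.0]
contact_force: [0.9, -0.2, -1.3]
opening: 0.176
finger_force: 29.3
```

>>> step_arm:
  commands:
    - {"gripper": 1, "x": 40, "y": 10, "z": 0, "spin": 0}
    - {"gripper": 1, "x": 40, "y": 10, "z": 0, "spin": 0}
    - {"gripper": 1, "x": 28, "y": 6, "z": 0, "spin": 0}
    - {"gripper": 1, "x": 12, "y": 2, "z": 0, "spin": 0}
    - {"gripper": 1, "x": 0, "y": 0, "z": 20, "spin": 0}
    - {"gripper": 1, "x": 0, "y": 0, "z": 25, "spin": 0}
    - {"gripper": 1, "x": 0, "y": 0, "z": 25, "spin": 0}
    - {"gripper": 1, "x": 0, "y": 0, "z": 15, "spin": 0}
    - {"gripper": 1, "x": 0, "y": 0, "z": 5, "spin": 0}
    - {"gripper": 1, "x": 0, "y": 0, "z": 0, "spin": 0}

```text
time: 13.55
eef_pos: [0.4751, 0.1563, 0.1014]
tcp_rot: [0.646, 0.763, -0.001, -0.0]
contact_force: [0.5, -0.3, 0.0]
opening: 0.175
finger_force: 29.4
```

Run:
```python
from h import *
goto(.4765,.1575,.0719,9.5)
```

```text
tcp [0.4751 0.1563 0.1014] ang 9.5 shift now [ 1.   1.6 29.5] spin -0.0 shift xy after spin 1.0 1.6 t 13.55
```

>>> step_arm:
  commands:
    - {"gripper": 1, "x": 1, "y": 1.5, "z": 10, "spin": 0}
    - {"gripper": 1, "x": 0, "y": 0, "z": 10, "spin": 0}
    - {"gripper": 1, "x": 0, "y": 0, "z": 4, "spin": 0}
    - {"gripper": 1, "x": 0, "y": 0, "z": 3, "spin": 0}
    - {"gripper": 1, "x": 0, "y": 0, "z": 1, "spin": 0}
    - {"gripper": 1, "x": 0, "y": 0, "z": 1, "spin": 0}
    - {"gripper": 1, "x": 0, "y": 0, "z": 0.7, "spin": 0}
    - {"gripper": 1, "x": 0, "y": 0, "z": 0, "spin": 0}
    - {"gripper": 1, "x": 0, "y": 0, "z": 0, "spin": 0}
    - {"gripper": 1, "x": 0, "y": 0, "z": 0, "spin": 0}

```text
time: 14.55
eef_pos: [0.4768, 0.1581, 0.0722]
tcp_rot: [0.646, 0.763, 0.0, 0.0]
contact_force: [0.4, 0.9, -0.9]
opening: 0.175
finger_force: 29.4
```

>>> step_arm:
  commands:
    - {"gripper": 1, "x": 0, "y": 0, "z": 0.5, "spin": 0}
    - {"gripper": 1, "x": 0, "y": 0, "z": 0.5, "spin": 0}
    - {"gripper": 1, "x": 0, "y": 0, "z": 0.3, "spin": 0}
    - {"gripper": 1, "x": 0, "y": 0, "z": 0, "spin": 0}
    - {"gripper": 1, "x": 0, "y": 0, "z": 0, "spin": 0}
    - {"gripper": 1, "x": 0, "y": 0, "z": 0, "spin": 0}
    - {"gripper": 1, "x": 0, "y": 0, "z": 0, "spin": 0}
    - {"gripper": 1, "x": 0, "y": 0, "z": 0, "spin": 0}
    - {"gripper": 1, "x": 0, "y": 0, "z": 0, "spin": 0}
    - {"gripper": 1, "x": 0, "y": 0, "z": 0, "spin": 0}

```text
time: 15.55
eef_pos: [0.4771, 0.1582, 0.0718]
tcp_rot: [0.646, 0.763, 0.0, 0.0]
contact_force: [-1.7, -0.0, 5.5]
opening: 0.177
finger_force: 30.0
```

Contact is made. Release, lift and go on to the blue bottle.

>>> step_arm:
  commands:
    - {"gripper": -1, "x": 0, "y": 0, "z": 0, "spin": 0}
    - {"gripper": -1, "x": 0, "y": 0, "z": 0, "spin": 0}
    - {"gripper": -1, "x": 0, "y": 0, "z": 0, "spin": 0}
    - {"gripper": -1, "x": 0, "y": 0, "z": 0, "spin": 0}
    - {"gripper": -1, "x": 0, "y": 0, "z": -10, "spin": 0}
    - {"gripper": -1, "x": 0, "y": 0, "z": -25, "spin": 0}
    - {"gripper": -1, "x": 0, "y": 0, "z": -30, "spin": 5}
    - {"gripper": -1, "x": 0, "y": 0, "z": -30, "spin": 8}
    - {"gripper": -1, "x": 0, "y": 0, "z": -24, "spin": 8}
    - {"gripper": -1, "x": -15, "y": 1, "z": 0, "spin": 0}

```text
time: 16.55
eef_pos: [0.4774, 0.144, 0.1949]
tcp_rot: [0.774, 0.633, 0.004, 0.003]
contact_force: [0.3, -0.2, 0.4]
opening: 1.0
finger_force: 0.0
```

>>> step_arm:
  commands:
    - {"gripper": -1, "x": -36, "y": 4, "z": 0, "spin": 0}
    - {"gripper": -1, "x": -44, "y": 5, "z": 0, "spin": 0}
    - {"gripper": -1, "x": -45, "y": 5, "z": 0, "spin": 0}
    - {"gripper": -1, "x": -45, "y": 5, "z": 0, "spin": 0}
    - {"gripper": -1, "x": -45, "y": 5, "z": 0, "spin": 0}
    - {"gripper": -1, "x": -45, "y": 5, "z": 0, "spin": 0}
    - {"gripper": -1, "x": -36, "y": 4, "z": 0, "spin": 0}
    - {"gripper": -1, "x": -28, "y": 3, "z": 0, "spin": 0}
    - {"gripper": -1, "x": -11, "y": 1, "z": 0, "spin": 0}
    - {"gripper": -1, "x": 0, "y": 0, "z": 0, "spin": 0}

```text
time: 17.55
eef_pos: [0.4434, -0.1934, 0.1889]
tcp_rot: [0.775, 0.632, -0.0, -0.001]
contact_force: [-0.1, 0.5, 0.6]
opening: 0.998
finger_force: 0.0
```

Run:
```python
from h import *
goto(.4444,-.1932,.0773,-11.5);caps()
```

```text
tcp [ 0.4434 -0.1934  0.1889] ang -11.6 shift now [  0.3   1.1 111.6] spin -0.1 shift xy after spin 0.4 0.9 t 17.55
top yellow 31 [0.4839 0.1043] [0.4835 0.1035 0.0868] zmax 0.0903
top red 22 [0.4756 0.1575] [0.4763 0.1564 0.087 ] zmax 0.09
wrist blue 437 [ 0.4446 -0.1934] [ 0.4448 -0.1906  0.0946] zmax 0.0966
wrist green 438 [ 0.4327 -0.2495] [ 0.4331 -0.2458  0.094 ] zmax 0.0968
```

>>> step_arm:
  commands:
    - {"gripper": -1, "x": 0, "y": 1, "z": 15, "spin": 0}
    - {"gripper": -1, "x": 0, "y": 0, "z": 30, "spin": 0}
    - {"gripper": -1, "x": 0, "y": 0, "z": 30, "spin": 0}
    - {"gripper": -1, "x": 0, "y": 0, "z": 24, "spin": 0}
    - {"gripper": -1, "x": 0, "y": 0, "z": 13, "spin": 0}
    - {"gripper": 1, "x": 0, "y": 0, "z": 0, "spin": 0}
    - {"gripper": 1, "x": 0, "y": 0, "z": 0, "spin": 0}
    - {"gripper": 1, "x": 0, "y": 0, "z": 0, "spin": 0}
    - {"gripper": 1, "x": 0, "y": 0, "z": 0, "spin": 0}
    - {"gripper": 1, "x": 0, "y": 0, "z": 0, "spin": 0}
  force: 30

```text
time: 18.65
eef_pos: [0.446, -0.1932, 0.0789]
tcp_rot: [0.774, 0.633, 0.0, 0.001]
contact_force: [0.9, -0.9, 1.1]
opening: 0.174
finger_force: 29.2
```

>>> step_arm:
  commands:
    - {"gripper": 1, "x": 0, "y": 0, "z": -10, "spin": 0}
    - {"gripper": 1, "x": 0, "y": 0, "z": -25, "spin": -5}
    - {"gripper": 1, "x": 0, "y": 0, "z": -30, "spin": -5}
    - {"gripper": 1, "x": 0, "y": 0, "z": -30, "spin": -5}
    - {"gripper": 1, "x": 0, "y": 0, "z": -20, "spin": -6}
    - {"gripper": 1, "x": 20, "y": 4, "z": 0, "spin": 0}
    - {"gripper": 1, "x": 36, "y": 8, "z": 0, "spin": 0}
    - {"gripper": 1, "x": 44, "y": 10, "z": 0, "spin": 0}
    - {"gripper": 1, "x": 45, "y": 10, "z": 0, "spin": 0}
    - {"gripper": 1, "x": 45, "y": 10, "z": 0, "spin": 0}

```text
time: 19.65
eef_pos: [0.455, 0.0032, 0.1936]
tcp_rot: [0.646, 0.763, 0.0, 0.001]
contact_force: [0.2, -0.8, -0.5]
opening: 0.176
finger_force: 29.3
```

>>> step_arm:
  commands:
    - {"gripper": 1, "x": 45, "y": 10, "z": 0, "spin": 0}
    - {"gripper": 1, "x": 45, "y": 10, "z": 0, "spin": 0}
    - {"gripper": 1, "x": 45, "y": 10, "z": 0, "spin": 0}
    - {"gripper": 1, "x": 36, "y": 8, "z": 0, "spin": 0}
    - {"gripper": 1, "x": 22, "y": 5, "z": 0, "spin": 0}
    - {"gripper": 1, "x": 9, "y": 3, "z": 0, "spin": 0}
    - {"gripper": 1, "x": 0, "y": 0, "z": 20, "spin": 0}
    - {"gripper": 1, "x": 0, "y": 0, "z": 30, "spin": 0}
    - {"gripper": 1, "x": 0, "y": 0, "z": 30, "spin": 0}
    - {"gripper": 1, "x": 0, "y": 0, "z": 10, "spin": 0}

```text
time: 20.65
eef_pos: [0.4651, 0.2072, 0.0998]
tcp_rot: [0.646, 0.763, -0.003, -0.002]
contact_force: [0.1, -0.3, -0.6]
opening: 0.173
finger_force: 29.3
```

Run:
```python
from h import *
goto(.4679,.2088,.0725,9.5)
```

```text
tcp [0.4651 0.2072 0.0998] ang 9.5 shift now [ 1.1  3.2 27.3] spin -0.0 shift xy after spin 1.1 3.0 t 20.65
```

>>> step_arm:
  commands:
    - {"gripper": 1, "x": 1, "y": 2.5, "z": 10, "spin": 0}
    - {"gripper": 1, "x": 0, "y": 0, "z": 10, "spin": 0}
    - {"gripper": 1, "x": 0, "y": 0, "z": 3, "spin": 0}
    - {"gripper": 1, "x": 0, "y": 0, "z": 2, "spin": 0}
    - {"gripper": 1, "x": 0, "y": 0, "z": 1, "spin": 0}
    - {"gripper": 1, "x": 0, "y": 0, "z": 0.5, "spin": 0}
    - {"gripper": 1, "x": 0, "y": 0, "z": 0.5, "spin": 0}
    - {"gripper": 1, "x": 0, "y": 0, "z": 0, "spin": 0}
    - {"gripper": 1, "x": 0, "y": 0, "z": 0, "spin": 0}
    - {"gripper": 1, "x": 0, "y": 0, "z": 0, "spin": 0}

```text
time: 21.65
eef_pos: [0.4696, 0.2099, 0.0758]
tcp_rot: [0.646, 0.763, 0.0, 0.0]
contact_force: [0.0, -0.4, -1.3]
opening: 0.174
finger_force: 29.3
```

>>> step_arm:
  commands:
    - {"gripper": 1, "x": -1, "y": -1.5, "z": 1, "spin": 0}
    - {"gripper": 1, "x": 0, "y": 0, "z": 1, "spin": 0}
    - {"gripper": 1, "x": 0, "y": 0, "z": 0.5, "spin": 0}
    - {"gripper": 1, "x": 0, "y": 0, "z": 0.5, "spin": 0}
    - {"gripper": 1, "x": 0, "y": 0, "z": 0.5, "spin": 0}
    - {"gripper": 1, "x": 0, "y": 0, "z": 0.5, "spin": 0}
    - {"gripper": 1, "x": 0, "y": 0, "z": 0, "spin": 0}
    - {"gripper": 1, "x": 0, "y": 0, "z": 0, "spin": 0}
    - {"gripper": 1, "x": 0, "y": 0, "z": 0, "spin": 0}
    - {"gripper": 1, "x": 0, "y": 0, "z": 0, "spin": 0}

```text
time: 22.65
eef_pos: [0.4684, 0.2087, 0.0729]
tcp_rot: [0.646, 0.763, -0.0, -0.0]
contact_force: [-3.3, -0.4, 7.2]
opening: 0.173
finger_force: 30.1
```

>>> step_arm:
  commands:
    - {"gripper": -1, "x": 0, "y": 0, "z": 0, "spin": 0}
    - {"gripper": -1, "x": 0, "y": 0, "z": 0, "spin": 0}
    - {"gripper": -1, "x": 0, "y": 0, "z": 0, "spin": 0}
    - {"gripper": -1, "x": 0, "y": 0, "z": 0, "spin": 0}
    - {"gripper": -1, "x": 0, "y": 0, "z": -10, "spin": 0}
    - {"gripper": -1, "x": 0, "y": 0, "z": -25, "spin": 0}
    - {"gripper": -1, "x": 0, "y": 0, "z": -30, "spin": 5}
    - {"gripper": -1, "x": 0, "y": 0, "z": -30, "spin": 8}
    - {"gripper": -1, "x": 0, "y": 0, "z": -24, "spin": 8}
    - {"gripper": -1, "x": -15, "y": 1, "z": 0, "spin": 0}

```text
time: 23.65
eef_pos: [0.4689, 0.1948, 0.1959]
tcp_rot: [0.774, 0.633, 0.004, 0.002]
contact_force: [0.2, -0.4, -0.0]
opening: 0.998
finger_force: 0.0
```

>>> step_arm:
  commands:
    - {"gripper": -1, "x": -36, "y": 5, "z": 0, "spin": 0}
    - {"gripper": -1, "x": -44, "y": 5, "z": 0, "spin": 0}
    - {"gripper": -1, "x": -45, "y": 5, "z": 0, "spin": 0}
    - {"gripper": -1, "x": -45, "y": 6, "z": 0, "spin": 0}
    - {"gripper": -1, "x": -45, "y": 6, "z": 0, "spin": 0}
    - {"gripper": -1, "x": -45, "y": 6, "z": 0, "spin": 0}
    - {"gripper": -1, "x": -45, "y": 6, "z": 0, "spin": 0}
    - {"gripper": -1, "x": -45, "y": 5, "z": 0, "spin": 0}
    - {"gripper": -1, "x": -36, "y": 5, "z": 0, "spin": 0}
    - {"gripper": -1, "x": -28, "y": 4, "z": 0, "spin": 0}

```text
time: 24.65
eef_pos: [0.4341, -0.2248, 0.1897]
tcp_rot: [0.774, 0.633, -0.0, -0.001]
contact_force: [0.7, -0.5, -0.7]
opening: 1.004
finger_force: 0.0
```

>>> step_arm:
  commands:
    - {"gripper": -1, "x": -18, "y": 2, "z": 0, "spin": 0}
    - {"gripper": -1, "x": -8, "y": 1, "z": 0, "spin": 0}
    - {"gripper": -1, "x": 0, "y": 0, "z": 0, "spin": 0}
    - {"gripper": -1, "x": 0, "y": 0, "z": 0, "spin": 0}
    - {"gripper": -1, "x": 0, "y": 0, "z": 0, "spin": 0}
    - {"gripper": -1, "x": 0, "y": 0, "z": 0, "spin": 0}
    - {"gripper": -1, "x": 0, "y": 0, "z": 0, "spin": 0}
    - {"gripper": -1, "x": 0, "y": 0, "z": 0, "spin": 0}
    - {"gripper": -1, "x": 0, "y": 0, "z": 0, "spin": 0}
    - {"gripper": -1, "x": 0, "y": 0, "z": 0, "spin": 0}

```text
time: 25.65
eef_pos: [0.4336, -0.2485, 0.1908]
tcp_rot: [0.774, 0.633, 0.0, 0.0]
contact_force: [-0.5, -0.0, -0.6]
opening: 0.996
finger_force: 0.0
```

Run:
```python
from h import *
goto(.4326,-.2493,.0775,-11.5);caps()
```

```text
tcp [ 0.4336 -0.2485  0.1908] ang -11.5 shift now [ -1.   -0.8 113.3] spin 0.0 shift xy after spin -1.0 -0.8 t 25.65
top yellow 32 [0.4845 0.1043] [0.4835 0.1038 0.0866] zmax 0.0909
top red 17 [0.4759 0.157 ] [0.4734 0.1566 0.0845] zmax 0.092
top blue 36 [0.4679 0.2073] [0.4668 0.2064 0.0866] zmax 0.0907
wrist green 400 [ 0.4324 -0.2497] [ 0.4328 -0.2469  0.0945] zmax 0.0968
```

>>> step_arm:
  commands:
    - {"gripper": -1, "x": -0.5, "y": -1, "z": 15, "spin": 0}
    - {"gripper": -1, "x": 0, "y": 0, "z": 30, "spin": 0}
    - {"gripper": -1, "x": 0, "y": 0, "z": 30, "spin": 0}
    - {"gripper": -1, "x": 0, "y": 0, "z": 25, "spin": 0}
    - {"gripper": -1, "x": 0, "y": 0, "z": 13, "spin": 0}
    - {"gripper": 1, "x": 0, "y": 0, "z": 0, "spin": 0}
    - {"gripper": 1, "x": 0, "y": 0, "z": 0, "spin": 0}
    - {"gripper": 1, "x": 0, "y": 0, "z": 0, "spin": 0}
    - {"gripper": 1, "x": 0, "y": 0, "z": 0, "spin": 0}
    - {"gripper": 1, "x": 0, "y": 0, "z": 0, "spin": 0}
  force: 30

```text
time: 26.75
eef_pos: [0.4331, -0.2494, 0.0789]
tcp_rot: [0.774, 0.633, 0.0, 0.001]
contact_force: [-0.2, -1.0, 3.4]
opening: 0.178
finger_force: 29.2
```

>>> step_arm:
  commands:
    - {"gripper": 1, "x": 0, "y": 0, "z": -10, "spin": 0}
    - {"gripper": 1, "x": 0, "y": 0, "z": -25, "spin": -5}
    - {"gripper": 1, "x": 0, "y": 0, "z": -30, "spin": -5}
    - {"gripper": 1, "x": 0, "y": 0, "z": -30, "spin": -5}
    - {"gripper": 1, "x": 0, "y": 0, "z": -20, "spin": -6}
    - {"gripper": 1, "x": 20, "y": 4, "z": 0, "spin": 0}
    - {"gripper": 1, "x": 36, "y": 8, "z": 0, "spin": 0}
    - {"gripper": 1, "x": 44, "y": 10, "z": 0, "spin": 0}
    - {"gripper": 1, "x": 45, "y": 10, "z": 0, "spin": 0}
    - {"gripper": 1, "x": 45, "y": 10, "z": 0, "spin": 0}

```text
time: 27.75
eef_pos: [0.4422, -0.053, 0.1936]
tcp_rot: [0.646, 0.763, 0.0, 0.001]
contact_force: [-0.1, 0.3, -0.5]
opening: 0.175
finger_force: 29.3
```

>>> step_arm:
  commands:
    - {"gripper": 1, "x": 45, "y": 10, "z": 0, "spin": 0}
    - {"gripper": 1, "x": 45, "y": 10, "z": 0, "spin": 0}
    - {"gripper": 1, "x": 45, "y": 10, "z": 0, "spin": 0}
    - {"gripper": 1, "x": 45, "y": 10, "z": 0, "spin": 0}
    - {"gripper": 1, "x": 45, "y": 10, "z": 0, "spin": 0}
    - {"gripper": 1, "x": 36, "y": 8, "z": 0, "spin": 0}
    - {"gripper": 1, "x": 24, "y": 5, "z": 0, "spin": 0}
    - {"gripper": 1, "x": 15, "y": 3, "z": 0, "spin": 0}
    - {"gripper": 1, "x": 8, "y": 2, "z": 0, "spin": 0}
    - {"gripper": 1, "x": 0, "y": 0, "z": 0, "spin": 0}

```text
time: 28.75
eef_pos: [0.4586, 0.2606, 0.1929]
tcp_rot: [0.646, 0.764, -0.0, 0.0]
contact_force: [-0.6, -0.1, -0.4]
opening: 0.171
finger_force: 29.3
```

Run:
```python
from h import *
goto(.4594,.2601,.0725,9.5)
```

```text
tcp [0.4586 0.2606 0.1929] ang 9.6 shift now [ -0.6   0.7 120.4] spin 0.1 shift xy after spin -0.7 0.7 t 28.75
```

>>> step_arm:
  commands:
    - {"gripper": 1, "x": -0.5, "y": 0.5, "z": 20, "spin": 0}
    - {"gripper": 1, "x": 0, "y": 0, "z": 30, "spin": 0}
    - {"gripper": 1, "x": 0, "y": 0, "z": 30, "spin": 0}
    - {"gripper": 1, "x": 0, "y": 0, "z": 20, "spin": 0}
    - {"gripper": 1, "x": 0, "y": 0, "z": 10, "spin": 0}
    - {"gripper": 1, "x": 0, "y": 0, "z": 5, "spin": 0}
    - {"gripper": 1, "x": 0, "y": 0, "z": 2, "spin": 0}
    - {"gripper": 1, "x": 0, "y": 0, "z": 0, "spin": 0}
    - {"gripper": 1, "x": 0, "y": 0, "z": 0, "spin": 0}
    - {"gripper": 1, "x": 0, "y": 0, "z": 0, "spin": 0}

```text
time: 29.75
eef_pos: [0.4598, 0.2603, 0.0767]
tcp_rot: [0.646, 0.763, 0.001, 0.0]
contact_force: [0.0, -0.0, -0.3]
opening: 0.172
finger_force: 29.3
```

>>> step_arm:
  commands:
    - {"gripper": 1, "x": 0, "y": 0, "z": 1, "spin": 0}
    - {"gripper": 1, "x": 0, "y": 0, "z": 0.5, "spin": 0}
    - {"gripper": 1, "x": 0, "y": 0, "z": 0.5, "spin": 0}
    - {"gripper": 1, "x": 0, "y": 0, "z": 0.5, "spin": 0}
    - {"gripper": 1, "x": 0, "y": 0, "z": 0.5, "spin": 0}
    - {"gripper": 1, "x": 0, "y": 0, "z": 0.5, "spin": 0}
    - {"gripper": 1, "x": 0, "y": 0, "z": 0, "spin": 0}
    - {"gripper": 1, "x": 0, "y": 0, "z": 0, "spin": 0}
    - {"gripper": 1, "x": 0, "y": 0, "z": 0, "spin": 0}
    - {"gripper": 1, "x": 0, "y": 0, "z": 0, "spin": 0}

```text
time: 30.75
eef_pos: [0.4593, 0.2602, 0.0728]
tcp_rot: [0.646, 0.763, 0.0, 0.0]
contact_force: [-2.6, -0.8, 5.0]
opening: 0.176
finger_force: 29.9
```

Contact is made. Release, lift and move clear to the left.

>>> step_arm:
  commands:
    - {"gripper": -1, "x": 0, "y": 0, "z": 0, "spin": 0}
    - {"gripper": -1, "x": 0, "y": 0, "z": 0, "spin": 0}
    - {"gripper": -1, "x": 0, "y": 0, "z": 0, "spin": 0}
    - {"gripper": -1, "x": 0, "y": 0, "z": 0, "spin": 0}
    - {"gripper": -1, "x": 0, "y": 0, "z": -10, "spin": 0}
    - {"gripper": -1, "x": 0, "y": 0, "z": -25, "spin": 0}
    - {"gripper": -1, "x": 0, "y": 0, "z": -35, "spin": 0}
    - {"gripper": -1, "x": 0, "y": 0, "z": -35, "spin": 0}
    - {"gripper": -1, "x": 0, "y": 0, "z": -30, "spin": 0}
    - {"gripper": -1, "x": 15, "y": 0, "z": 0, "spin": 0}

```text
time: 31.75
eef_pos: [0.4599, 0.2754, 0.2138]
tcp_rot: [0.647, 0.763, 0.005, 0.003]
contact_force: [-0.1, -0.5, 0.1]
opening: 1.003
finger_force: 0.0
```

>>> step_arm:
  commands:
    - {"gripper": -1, "x": 30, "y": 0, "z": 0, "spin": 0}
    - {"gripper": -1, "x": 30, "y": 0, "z": 0, "spin": 0}
    - {"gripper": -1, "x": 30, "y": 0, "z": 0, "spin": 0}
    - {"gripper": -1, "x": 30, "y": 0, "z": 0, "spin": 0}
    - {"gripper": -1, "x": 20, "y": 0, "z": 0, "spin": 0}
    - {"gripper": -1, "x": 10, "y": 0, "z": 0, "spin": 0}
    - {"gripper": -1, "x": 0, "y": 0, "z": 0, "spin": 0}
    - {"gripper": -1, "x": 0, "y": 0, "z": 0, "spin": 0}
    - {"gripper": -1, "x": 0, "y": 0, "z": 0, "spin": 0}
    - {"gripper": -1, "x": 0, "y": 0, "z": 0, "spin": 0}

```text
time: 32.75
eef_pos: [0.4322, 0.422, 0.2072]
tcp_rot: [0.646, 0.763, -0.0, 0.0]
contact_force: [-0.0, 0.3, 0.6]
opening: 1.001
finger_force: 0.0
```

Run:
```python
from h import *
caps();save(cam("top"),"t3.png",(110,130,410,260),2.6)
```

```text
top yellow 32 [0.4843 0.1044] [0.4838 0.1037 0.0864] zmax 0.0907
top blue 36 [0.4678 0.2071] [0.4668 0.2062 0.0867] zmax 0.0915
top green 36 [0.4588 0.2575] [0.4574 0.2566 0.0873] zmax 0.0907
wrist green 241 [0.4579 0.2641] [0.4569 0.2656 0.0824] zmax 0.0903
```

View pics/t3.png

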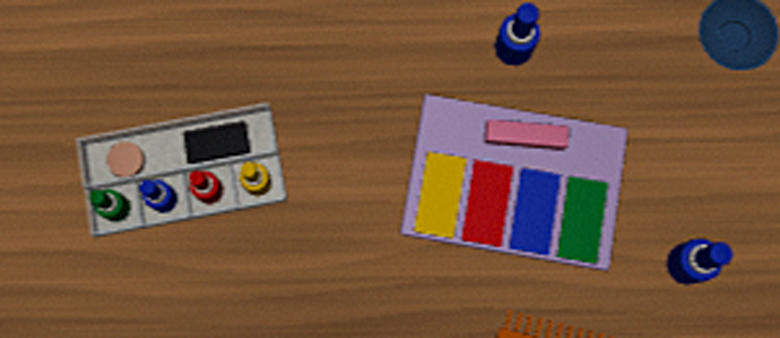

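The view shows green (110,205), blue (158,195), red (205,187) and yellow (254,178) upright, one to each front slot. Each body is centred, and the order is the reverse of the tiles.

```bash
python3 -c "
from plant import *
print(sign_off())"
```

```text
the job is handed in; nothing more can be done
None
```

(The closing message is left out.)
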